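Find the rocking bin cover and press it home

TASK

One of the five covers on the screw bins in the tray has not been snapped in. Press the covers gently near their front or rear edge with a fingertip, one after another, to find the one that rocks, then push that cover down in its middle until it is fully home and no longer rocks. Only touch and press: do not press hard on the sound covers, do not grasp or lift anything, and leave everything standing around where it is.

Things in the scene. Friction and masses are not known exactly. Their poses are not given: they have to be found in the camera images.
- rack: fixed low grey tray, 190 (x) by 272 (y) mm, walls 26 mm; origin: centre of its underside, x away from the robot, z up. Holds 6 bins, 2 rows of 3; 5 have identical off-white covers, 76 (x) by 70 (y) mm, 4 mm thick, flat, a 22 mm ring in the middle, 10 mm skirt. Cover tops stand 62 to 69 mm above the counter; bins stand unevenly, so height does not tell which is loose
- slot_1 (a point): middle of bin place 1 of the tray (near row, -y end; -43, -84 mm from the tray's origin along tray x, y), 66 mm above the counter; the middle of a cover's top is within 4 mm of this height. Which bin stands in which place changes every time
- slot_2 (a point): middle of bin place 2 of the tray (near row, middle; -43, 0 mm from the tray's origin along tray x, y), 66 mm above the counter; the middle of a cover's top is within 4 mm of this height. Which bin stands in which place changes every time
- slot_3 (a point): middle of bin place 3 of the tray (near row, +y end; -43, 84 mm from the tray's origin along tray x, y), 66 mm above the counter; the middle of a cover's top is within 4 mm of this height. Which bin stands in which place changes every time
- slot_4 (a point): middle of bin place 4 of the tray (far row, -y end; 43, -84 mm from the tray's origin along tray x, y), 66 mm above the counter; the middle of a cover's top is within 4 mm of this height. Which bin stands in which place changes every time
- slot_5 (a point): middle of bin place 5 of the tray (far row, middle; 43, 0 mm from the tray's origin along tray x, y), 66 mm above the counter; the middle of a cover's top is within 4 mm of this height. Which bin stands in which place changes every time
- slot_6 (a point): middle of bin place 6 of the tray (far row, +y end; 43, 84 mm from the tray's origin along tray x, y), 66 mm above the counter; the middle of a cover's top is within 4 mm of this height. Which bin stands in which place changes every time
- open_bin: the bin without a cover, 64 x 58 mm, rim 54 mm above the counter; origin on the bin's axis at counter height. The place nearest to it has no cover to press
- loose_rock (a joint): tilt of the one loose cover, rad: 0 level, + when its far (tray +x) edge dips, 0.14 at most. It pivots on a plug under its middle, about a line along tray y: 1 to 2 N near its front or rear edge (say 30 mm from its middle) dips that edge 4 to 5 mm onto the bin's rim; let go, it swings back. Edge presses do not seat it. Does not tell the place
- loose_catch (a joint): how far the loose cover's plug is pushed in, m: 0 to 0.001 at first, 0.005 fully home at a hard stop, negative if pulled up; stays where left. It takes a push of a little over 14 N in the middle of the cover; when home, the cover lies on the rim and no longer rocks
- sound_1 (a joint): how far one of the four sound covers (place unknown) is pressed into its soft seal, m: 0 at rest; pressed anywhere it goes straight down, level, 1 mm per 3 N, and springs back; more than 0.004 (12 N) is too hard; negative if pulled up
- sound_2 (a joint): how far one of the four sound covers (place unknown) is pressed into its soft seal, m: 0 at rest; pressed anywhere it goes straight down, level, 1 mm per 3 N, and springs back; more than 0.004 (12 N) is too hard; negative if pulled up
- sound_3 (a joint): how far one of the four sound covers (place unknown) is pressed into its soft seal, m: 0 at rest; pressed anywhere it goes straight down, level, 1 mm per 3 N, and springs back; more than 0.004 (12 N) is too hard; negative if pulled up
- sound_4 (a joint): how far one of the four sound covers (place unknown) is pressed into its soft seal, m: 0 at rest; pressed anywhere it goes straight down, level, 1 mm per 3 N, and springs back; more than 0.004 (12 N) is too hard; negative if pulled up
- bolt: a loose steel bolt, shank 12 mm, 64 mm tall, standing on its 30 mm head inside the open bin; origin at the centre of its underside; a bystander, to be left where it is
- carton_a: a small cardboard carton, 50 x 75 x 35 mm, beside the tray on the robot's side; origin at the centre of its underside; a bystander, to be left where it is
- carton_b: a cardboard carton, 60 x 90 x 50 mm, beyond the tray; origin at the centre of its underside; a bystander, to be left where it is
- washer: a big steel washer, 44 mm across, 5 mm thick, lying on the robot's side of the tray; origin at the centre of its underside; a bystander, to be left where it is
- jar: a closed jar, 60 mm across, 75 mm tall, standing on the tray's +y side; origin at the centre of its underside; a bystander, to be left where it is
- screwdriver: a screwdriver lying along the tray's -y side; a bystander, to be left where it is
- wrench: a wrench lying on the left of the counter; a bystander, to be left where it is

How it is judged:
By the outcome, as a careful person would: the job done as asked, in the order asked, and still so for the second after the job is handed in, with the robot touching nothing.
It also fails if it takes over 53 s, if anything falls off the work surface, if the arm or the gripper's body presses on something with over 40 N, if the wrist force passes 120 N, or if a joint passes its speed limit or range.

ROBOT

A 6-joint arm with a two-finger parallel gripper is mounted at the origin on the work surface. World frame = base frame: x ahead of the robot, y to its left, z up, the work surface at z = 0. Lengths are in mm, angles in rad, forces in N, time in s.
With the tool pointing down it reaches from about 300 to 850 mm from the base axis. Payload 4.2 kg.
Tool frame: the origin (TCP) lies between the finger pads; the fingertips stand 14 mm ahead of it and the grasp point (between the pads) lies 5 mm behind it; z points along the fingers, y is the direction in which the jaws open and shut (so a half turn about z gives the same grasp; the last joint's range is limited). The gripper opens to 91 mm and grips with 3 to 60 N. Pads are 32 mm wide; open, the fingers measure 118 mm over their backs; the gripper's body (76 mm by 178 mm) begins 60 mm behind the grasp point.
Start: joints at [1.168, 0.32, 1.565, -0, 1.257, -0.02], TCP at [214.777, 533.397, 227.976] pointing down, gripper open.
Joint ranges: [-3.11, 3.11], [-0.84, 2.01], [0.21, 2.61], [-1.34, 4.49], [0.05, 2.63], [-2.56, 2.56]. Speed limits (rad/s): [2.57, 2.57, 3.14, 3.14, 3.14, 3.14].

INTERFACE

Orientations are given as a rotation vector (axis times angle).
In Python, from rig import telemetry, imaging, r, regions_of, place_of gives the robot as it stands. The module is installed in compiled form; this text tells all that it offers.
- The arm moves only by the tool send_rows, never from a script. Its argument "commands" is a list of rows, each an object with "delta_pos": the shift along the world's x, y, z in mm, a list of three; "delta_rot": the turn, a rotation vector about the world's x, y, z in degrees, a list of three. In form: [{"delta_pos": [x, y, z], "delta_rot": [rx, ry, rz]}, ...]. A call has 1 to 12 rows; each row is the pose to reach, as a shift and turn from the pose commanded when the call began; what a row does not reach only later rows make up. A row lasts 1/8 s, in which the tool goes at most 62.5 mm and 10.7 degrees, less where a joint would pass 70% of its speed; a pose out of reach is approached as far as the arm can. A call with a gripper value outside its range is refused whole. "jaw" is the opening, from 0 (shut) to 1 (fully open), set as the call begins (left out, the last holds). The fingers move at their own pace and stop on an object; the grip force is fixed at half the most. Time passes only in rows, so rows that repeat a pose let the fingers close. It gives the time, the measured TCP pose, the force and the opening at its end, in the units of the state.
- telemetry.get_state(): the state, without advancing time (a new reading comes with each control period).
- imaging.grab_frame(name): name is "scene" or "top"; returns the picture (384x512x3 uint8, red, green, blue); there is no depth.
- imaging.camera_info(name): a dict with "camera_matrix" (3x3 intrinsics, pixels), "distortion" ([k1, k2, p1, p2, k3] as OpenCV has them; the pictures are not rectified), "cam_to_world" (4x4, takes a point from camera to world coordinates). Camera axes: x right, y up, looking along -z (the intrinsics and any distortion apply to the point x, -y, -z); pixel columns grow to the right and rows downward; lengths in mm; the calibration is good to about 2 mm. A picture is of the moment at which its call begins. camera_info takes no time and is no camera call.
- r.sign_off(): hands the job in, once; it reports no verdict.
Trained networks look in the newest picture that a camera, given by its name, has taken for a name from the list of things; names that differ only in an ending like _2 or _b are one class to them, and where a whole thing is asked for, a point or a joint stands for the part that bears it (a point fixed in the world has none). Each returns a list of dicts, best first, with "p" (0 to 1); they miss things now and then, are a little off and sometimes report something else, mostly with a low value. They report only what shows in the picture. A call takes as long as a camera call.
- regions_of(camera, thing): "pixels" (384x512 bool, what is visible of it) and "extent" ([left, top, right, bottom] in pixels, round what is visible of it).
- place_of(camera, thing): "at" ([column, row] in pixels: a listed point, or the origin of a listed thing).
The state is a dict: "time_s": time; "joint_pos": joint angles; "joint_vel": joint speeds; "joint_efforts": joint torques, N m; "tcp_pos": TCP position; "eef_rot": TCP orientation; "ft_force": force on the tool from outside, world axes, zero at the start; "ft_torque": the same for the moment, N m; "finger_gap": finger opening in mm.
Only numpy, scipy, OpenCV 4.12 (cv2) and the standard library are available. Lean on these libraries where they do the work, as an engineer would, in place of code of your own. Each camera call takes 0.05 s, during which the arm holds its last target.

## Working session

There is one attempt and no reset: what is moved stays moved. The work goes in short steps, Python scripts to look and compute and a tool call to move; the robot and the scene stay as the last step left them, time stands still between calls to the robot, and variables do not carry over. Pictures are saved under pics/ and viewed, and the job is handed in when it is done.

Besides the shell and the picture viewer there is one more tool, called after "Request:" by a JSON object that holds its "name" and its "arguments". send_rows: Moves the arm, as the interface text tells. Its arguments: {"type":"object","properties":{"commands":{"type":"array","items":{"type":"object","properties":{"delta_pos":{"type":"array","items":{"type":"number"}},"delta_rot":{"type":"array","items":{"type":"number"}}}}},"jaw":{"type":"number"}},"required":["commands"]}

```bash
mkdir -p pics; ls; cat > h.py <<'E'
import numpy as np, cv2
from rig import telemetry, imaging, r, regions_of, place_of
def ray(cam,uv,z):
    i=imaging.camera_info(cam); K=np.array(i["camera_matrix"]);D=np.array(i["distortion"]);T=np.array(i["cam_to_world"])
    p=cv2.undistortPoints(np.array([[uv]],float),K,D)[0,0]
    d=T[:3,:3]@np.array([p[0],-p[1],-1]);o=T[:3,3]
    return o+d*(z-o[2])/d[2]
def proj(cam,P):
    i=imaging.camera_info(cam); K=np.array(i["camera_matrix"]);D=np.array(i["distortion"]);T=np.array(i["cam_to_world"])
    q=(np.linalg.inv(T)@np.r_[P,1])[:3]
    return cv2.projectPoints(np.array([[q[0],-q[1],-q[2]]]),np.zeros(3),np.zeros(3),K,D)[0][0,0]
def shot(cam,fn,s=1.5):
    im=imaging.grab_frame(cam); cv2.imwrite(fn,cv2.resize(im[:,:,::-1],None,fx=s,fy=s)); return im
E
python3 - <<'E'
from h import *
shot("scene","pics/s1.png");shot("top","pics/t1.png")
print(telemetry.get_state())
for n in ["rack","open_bin","bolt"]:
    for c in ["top","scene"]:
        for d in place_of(c,n)[:2]: print(n,c,d)
for k in range(1,7):
    for d in place_of("top",f"slot_{k}")[:2]: print(k,d["p"],d["at"],ray("top",d["at"],66).round(1))
E
```

```text
pics
{'time_s': 0.1, 'joint_pos': array([ 1.16799314e+00,  3.20230644e-01,  1.56557732e+00, -1.30172354e-05,
        1.25737830e+00, -2.00269911e-02]), 'joint_vel': array([-0.00015409, -0.00121721, -0.00212884,  0.00076141,  0.00092279,
       -0.00114712]), 'joint_efforts': array([ 8.73824865e-04, -4.13325584e+01, -2.32510525e+01,  7.31764734e-02,
        4.21933341e-02, -6.29861142e-05]), 'tcp_pos': array([214.60786756, 532.98111031, 227.19491756]), 'eef_rot': array([-5.97531804e-01, -3.08391458e+00,  2.45132292e-03]), 'ft_force': array([-0.70321584, -0.21765112,  0.4309994 ]), 'ft_torque': array([-0.04372067, -0.01621511, -0.0123906 ]), 'finger_gap': 91.5081532192023}
rack top {'at': [252.9, 210.6], 'p': 0.58}
rack scene {'at': [239.7, 220.1], 'p': 0.62}
open_bin top {'at': [251.9, 229.0], 'p': 0.7}
open_bin top {'at': [243.1, 284.4], 'p': 0.34}
open_bin scene {'at': [227.6, 210.7], 'p': 0.78}
bolt top {'at': [256.9, 228.2], 'p': 0.47}
bolt scene {'at': [225.4, 208.4], 'p': 0.68}
bolt scene {'at': [310.5, 114.1], 'p': 0.21}
1 0.9 [257.8, 225.1] [512.1  91.6  66. ]
1 0.31 [244.0, 284.6] [381.5 137.9  66. ]
2 0.9 [257.8, 225.1] [512.1  91.6  66. ]
2 0.31 [244.0, 284.6] [381.5 137.9  66. ]
3 0.9 [257.8, 225.1] [512.1  91.6  66. ]
3 0.31 [244.0, 284.6] [381.5 137.9  66. ]
4 0.9 [257.8, 225.1] [512.1  91.6  66. ]
4 0.31 [244.0, 284.6] [381.5 137.9  66. ]
5 0.9 [257.8, 225.1] [512.1  91.6  66. ]
5 0.31 [244.0, 284.6] [381.5 137.9  66. ]
6 0.9 [257.8, 225.1] [512.1  91.6  66. ]
6 0.31 [244.0, 284.6] [381.5 137.9  66. ]
```

View pics/t1.png

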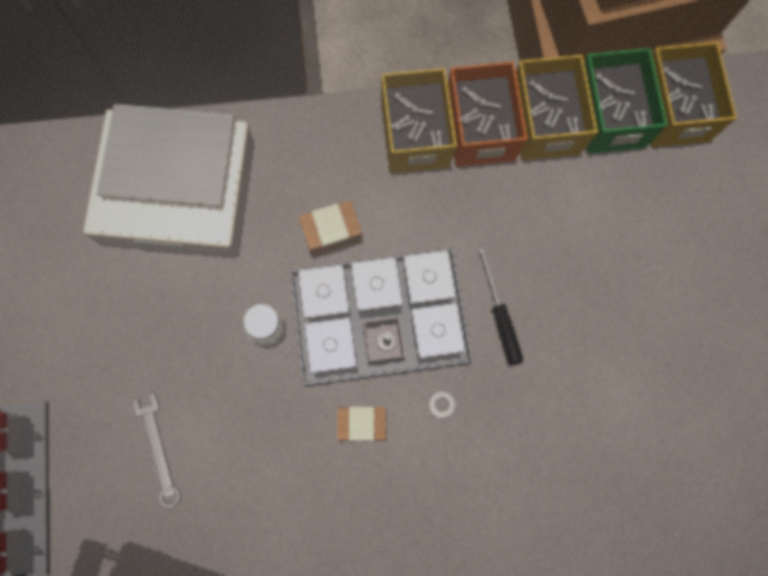

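View pics/s1.png

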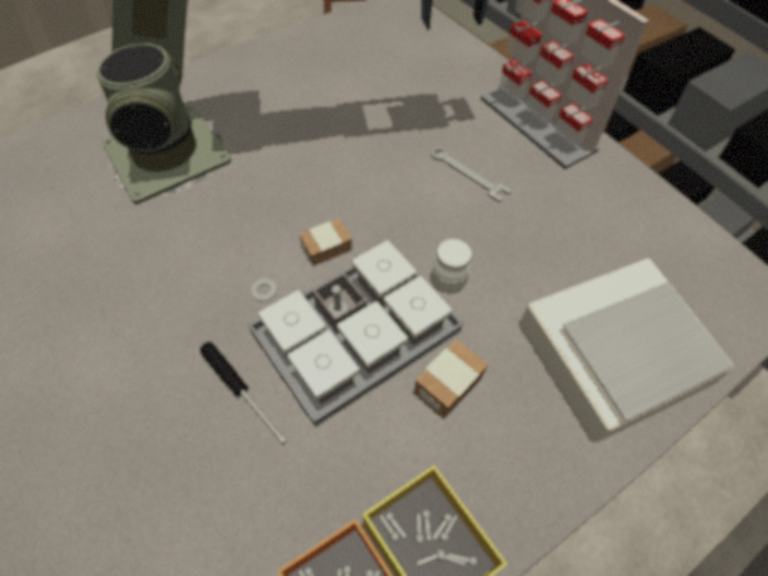

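The top view (768-wide) shows cover rings at (323,291), (376,283), (429,276), (330,345), (438,330). The open bin with the bolt is at (383,341), which is slot 2. The scene view agrees. Next I fit the tray pose.

```bash
cat > fit.py <<'E'
from h import *
from scipy.optimize import least_squares
L={1:(-43,-84),3:(-43,84),4:(43,-84),5:(43,0),6:(43,84)}
top={6:(323,291),5:(376.5,283),4:(429.5,276),3:(330,345),1:(438,330)}
sc={1:(291,319),3:(384,266),4:(322.5,362),5:(372,331),6:(418,303.5)}
W={}
for nm,c,d in(("top","top",top),("scene","scene",sc)):
    for k,u in d.items():
        W[nm,k]=ray(c,(np.array(u)+.5)/1.5-.5,67)
def fit(keys):
    f=lambda p:np.concatenate([p[:2]+np.array([[np.cos(p[2]),-np.sin(p[2])],[np.sin(p[2]),np.cos(p[2])]])@L[q[1]]-W[q][:2] for q in keys])
    s=least_squares(f,[500,100,0]);return s.x,s.fun.reshape(-1,2).round(1)
for s in("top","scene"):
    x,rr=fit([q for q in W if q[0]==s]);print(s,x.round(3),rr.tolist())
x,rr=fit(list(W));print("both",x.round(3))
for k,l in L.items():
    c,s=np.cos(x[2]),np.sin(x[2]);R=np.array([[c,-s],[s,c]])
    print(k,"mid",(x[:2]+R@l).round(1),"far",(x[:2]+R@(np.array(l)+[28,0])).round(1),"near",(x[:2]+R@(np.array(l)-[28,0])).round(1))
E
python3 fit.py
python3 - <<'E'
from h import *
im=imaging.grab_frame("top")
cv2.imwrite("pics/tz.png",cv2.resize(im[160:265,185:320,::-1],None,fx=5.5,fy=5.5,interpolation=cv2.INTER_CUBIC))
im=imaging.grab_frame("scene")
cv2.imwrite("pics/sz.png",cv2.resize(im[150:285,160:315,::-1],None,fx=4.4,fy=4.4,interpolation=cv2.INTER_CUBIC))
E
```

```text
top [5.5629e+02 9.6956e+01 3.3000e-02] [[0.5, 0.0], [-0.7, 0.4], [-0.3, 0.3], [0.2, -0.1], [0.3, -0.6]]
scene [5.62325e+02 9.71480e+01 2.70000e-02] [[-0.6, -0.0], [-1.3, 1.2], [0.6, -0.3], [1.3, -1.0], [0.1, 0.2]]
both [5.59307e+02 9.70520e+01 3.00000e-02]
1 mid [518.8  11.8] far [546.8  12.6] near [490.8  11. ]
3 mid [513.8 179.7] far [541.8 180.6] near [485.8 178.9]
4 mid [604.8  14.4] far [632.8  15.2] near [576.8  13.5]
5 mid [602.3  98.3] far [630.3  99.2] near [574.3  97.5]
6 mid [599.8 182.3] far [627.8 183.1] near [571.8 181.5]
```

```bash
ls pics
```

```text
s1.png
sz.png
t1.png
tz.png
```

View pics/tz.png

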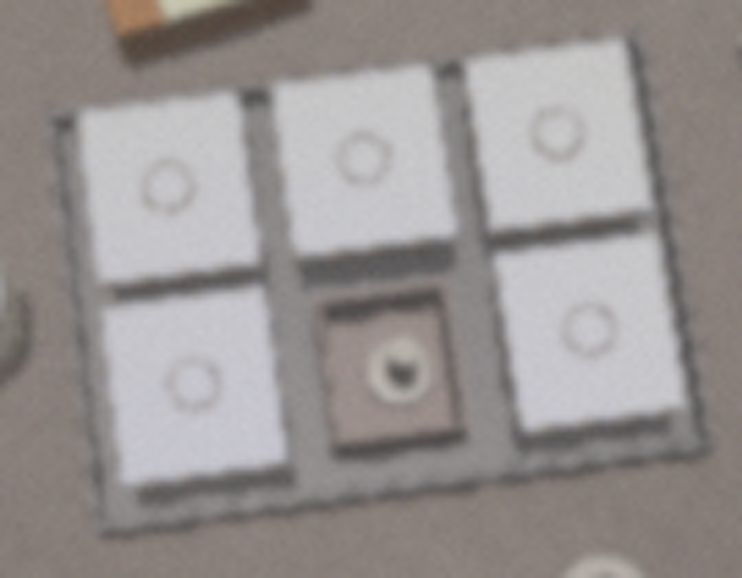

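View pics/sz.png

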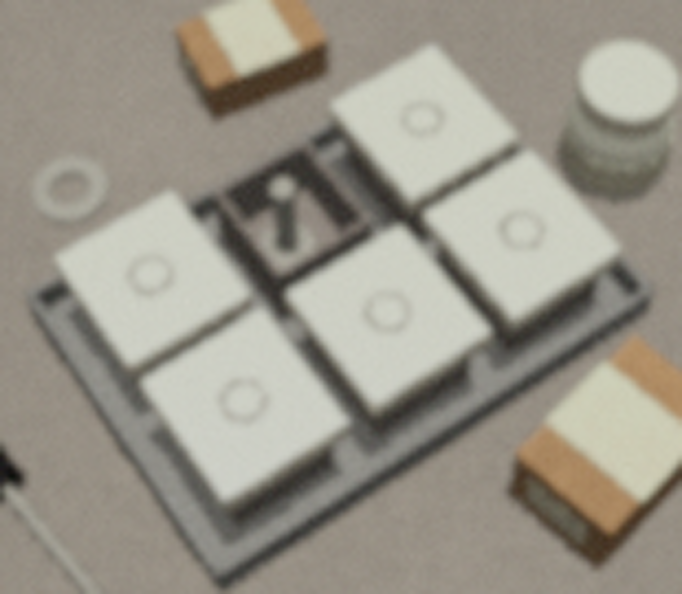

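Request:
{"name": "send_rows", "arguments": {"commands": [{"delta_pos": [33,-44,-5],"delta_rot": [0,0,-8]},{"delta_pos": [66,-89,-15],"delta_rot": [0,0,-16]},{"delta_pos": [99,-133,-30],"delta_rot": [0,0,-24]},{"delta_pos": [132,-177,-45],"delta_rot": [0,0,-32]},{"delta_pos": [165,-222,-60],"delta_rot": [0,0,-40]},{"delta_pos": [198,-266,-75],"delta_rot": [0,0,-48]},{"delta_pos": [231,-310,-90],"delta_rot": [0,0,-56]},{"delta_pos": [264,-355,-105],"delta_rot": [0,0,-64]},{"delta_pos": [264,-355,-120],"delta_rot": [0,0,-66.3]},{"delta_pos": [264,-355,-128],"delta_rot": [0,0,-66.3]},{"delta_pos": [264,-355,-128],"delta_rot": [0,0,-66.3]}], "jaw": 0}}

```text
time_s: 2.17
tcp_pos: [478.3, 178.7, 99.7]
eef_rot: [-2.185, -2.257, 0.001]
ft_force: [-0.4, 0.1, 0.3]
finger_gap: 0.4
```

```bash
python3 - <<'E'
from h import *
im=imaging.grab_frame("top")
p=[proj("top",np.array([478.8,178.7,z])) for z in (86,66)]
print(p)
cv2.imwrite("pics/t2.png",cv2.resize(im[130:300,150:350,::-1],None,fx=3.5,fy=3.5,interpolation=cv2.INTER_CUBIC))
im=imaging.grab_frame("scene")
print(proj("scene",np.array([478.8,178.7,86])))
cv2.imwrite("pics/s2.png",cv2.resize(im[110:285,160:350,::-1],None,fx=3.4,fy=3.4,interpolation=cv2.INTER_CUBIC))
s=telemetry.get_state();print(s)
E
```

```text
[array([221.23924156, 242.39532854]), array([221.60821129, 243.47099574])]
[246.39241501 160.94086578]
{'time_s': 2.275, 'joint_pos': array([ 3.35553911e-01,  3.39839049e-01,  1.89271546e+00, -5.42741425e-05,
        9.08047822e-01,  3.03013310e-01]), 'joint_vel': array([ 0.00153559, -0.00523134, -0.0041615 , -0.00142428, -0.00106935,
        0.00173197]), 'joint_efforts': array([-2.11795480e-01, -3.74203026e+01, -1.85046262e+01,  5.63292252e-02,
        2.35519186e-02, -3.16504898e-03]), 'tcp_pos': array([478.79150297, 179.13952307, 100.46299357]), 'eef_rot': array([2.18463151e+00, 2.25697835e+00, 1.35922044e-03]), 'ft_force': array([-0.06112333,  0.07437869, -0.1041883 ]), 'ft_torque': array([-0.0555227 ,  0.06014716,  0.02524416]), 'finger_gap': 0.2676140825213474}
```

View pics/t2.png

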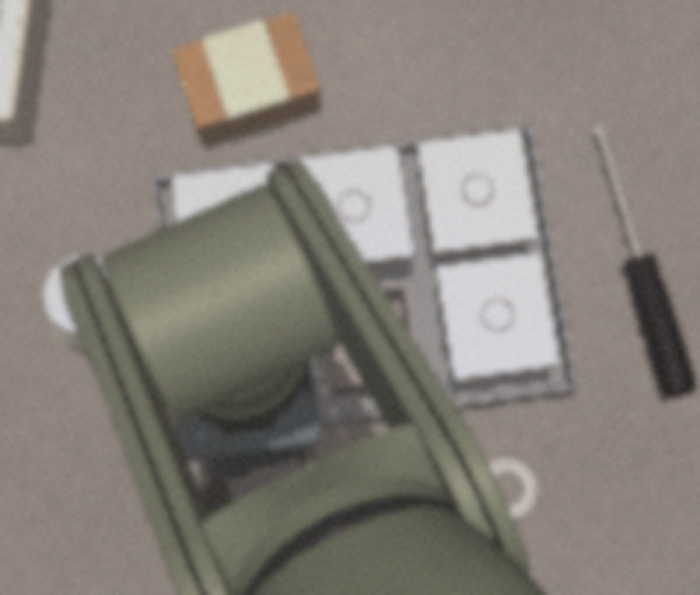

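View pics/s2.png

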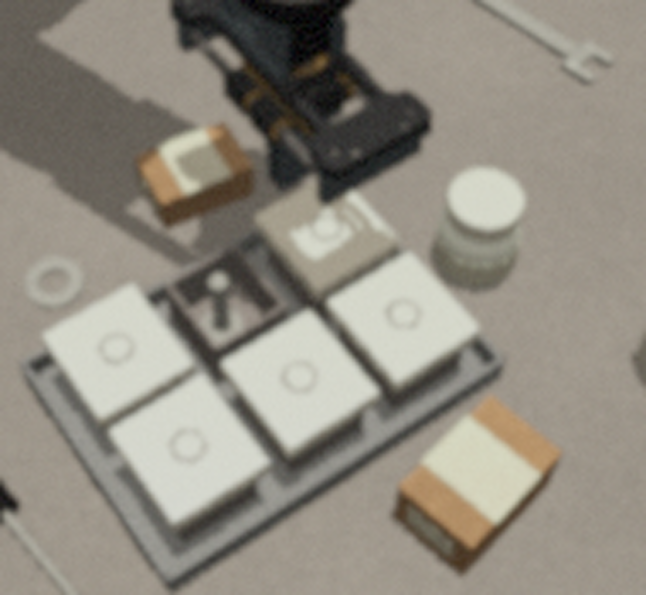

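The jaw is shut and the fingertip is just above slot 3's near edge. In the scene crop it sits near (290,178), close to the projected point (294,173). The neighbouring things look undisturbed. Now I descend.

Request:
{"name": "send_rows", "arguments": {"commands": [{"delta_pos": [0,0,-8],"delta_rot": [0,0,0]},{"delta_pos": [0,0,-15],"delta_rot": [0,0,0]},{"delta_pos": [0,0,-16],"delta_rot": [0,0,0]}]}}

```text
time_s: 2.65
tcp_pos: [478.2, 178.4, 83.3]
eef_rot: [-2.186, -2.256, 0.002]
ft_force: [0.2, -0.3, 0.0]
finger_gap: 0.8
```

Request:
{"name": "send_rows", "arguments": {"commands": [{"delta_pos": [0,0,-1.5],"delta_rot": [0,0,0]},{"delta_pos": [0,0,-1.5],"delta_rot": [0,0,0]}]}}

```text
time_s: 2.9
tcp_pos: [478.8, 178.4, 82.5]
eef_rot: [2.187, 2.255, 0.0]
ft_force: [0.2, -0.3, -0.2]
finger_gap: 0.5
```

Request:
{"name": "send_rows", "arguments": {"commands": [{"delta_pos": [0,0,-1.5],"delta_rot": [0,0,0]},{"delta_pos": [0,0,-1.5],"delta_rot": [0,0,0]}]}}

```text
time_s: 3.15
tcp_pos: [478.7, 178.3, 80.9]
eef_rot: [2.187, 2.255, -0.0]
ft_force: [-0.6, 0.1, -0.6]
finger_gap: 0.4
```

Request:
{"name": "send_rows", "arguments": {"commands": [{"delta_pos": [0,0,-1.5],"delta_rot": [0,0,0]},{"delta_pos": [0,0,-1.5],"delta_rot": [0,0,0]}]}}

```text
time_s: 3.4
tcp_pos: [478.7, 178.4, 79.4]
eef_rot: [-2.187, -2.255, 0.0]
ft_force: [0.3, -0.4, -0.4]
finger_gap: 0.3
```

Request:
{"name": "send_rows", "arguments": {"commands": [{"delta_pos": [0,0,-1.5],"delta_rot": [0,0,0]},{"delta_pos": [0,0,-1.5],"delta_rot": [0,0,0]}]}}

```text
time_s: 3.65
tcp_pos: [478.7, 178.4, 77.8]
eef_rot: [-2.187, -2.255, 0.0]
ft_force: [-0.4, -0.0, 0.3]
finger_gap: 0.1
```

Request:
{"name": "send_rows", "arguments": {"commands": [{"delta_pos": [0,0,-1.5],"delta_rot": [0,0,0]},{"delta_pos": [0,0,-1.5],"delta_rot": [0,0,0]}]}}

```text
time_s: 3.9
tcp_pos: [478.8, 178.4, 76.4]
eef_rot: [2.187, 2.255, 0.0]
ft_force: [-0.2, -0.1, -0.1]
finger_gap: 0.4
```

Request:
{"name": "send_rows", "arguments": {"commands": [{"delta_pos": [0,0,-1.5],"delta_rot": [0,0,0]},{"delta_pos": [0,0,-1.5],"delta_rot": [0,0,0]}]}}

```text
time_s: 4.15
tcp_pos: [478.8, 178.4, 75.0]
eef_rot: [2.187, 2.255, 0.0]
ft_force: [-0.4, 0.8, 0.3]
finger_gap: 0.4
```

```bash
python3 - <<'E'
from h import *
im=imaging.grab_frame("scene")
print(telemetry.get_state()["ft_force"],telemetry.get_state()["ft_torque"])
cv2.imwrite("pics/s3.png",cv2.resize(im[110:240,190:310,::-1],None,fx=4.5,fy=4.5,interpolation=cv2.INTER_CUBIC))
E
```

```text
[0.08088798 0.11886122 2.18235378] [-0.0220227   0.14760223  0.0415143 ]
```

View pics/s3.png

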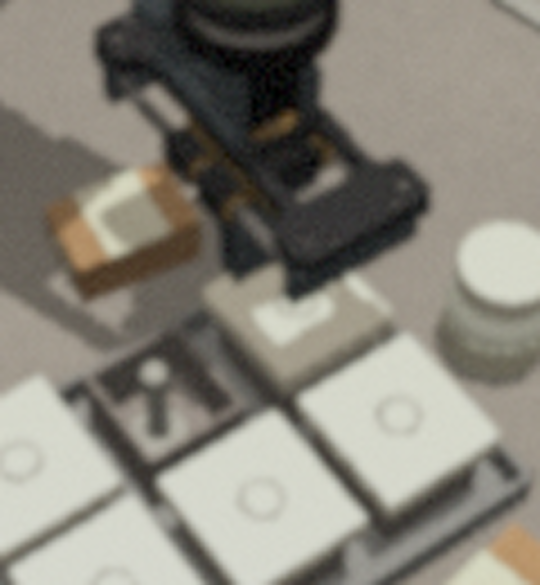

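Request:
{"name": "send_rows", "arguments": {"commands": [{"delta_pos": [0,0,-1],"delta_rot": [0,0,0]},{"delta_pos": [0,0,-1],"delta_rot": [0,0,0]},{"delta_pos": [0,0,-1],"delta_rot": [0,0,0]}]}}

```text
time_s: 4.58
tcp_pos: [478.8, 178.4, 74.2]
eef_rot: [2.187, 2.255, 0.0]
ft_force: [-1.1, -0.6, 3.4]
finger_gap: -0.2
```

```bash
python3 - <<'E'
from h import *
s=telemetry.get_state();print(s["tcp_pos"],s["ft_force"],s["ft_torque"])
E
```

```text
[478.75647624 178.40612726  74.17656597] [-1.09443383 -0.57611159  3.44955952] [-0.10817955  0.21889495 -0.0193707 ]
```

Request:
{"name": "send_rows", "arguments": {"commands": [{"delta_pos": [0,0,-1],"delta_rot": [0,0,0]},{"delta_pos": [0,0,-1],"delta_rot": [0,0,0]},{"delta_pos": [0,0,-1],"delta_rot": [0,0,0]}]}}

```text
time_s: 4.95
tcp_pos: [478.8, 178.4, 74.0]
eef_rot: [2.187, 2.255, 0.001]
ft_force: [-3.1, -0.7, 10.6]
finger_gap: 0.3
```

Force jumped by about 7 N over about 0.2 mm. That is stiffer than a seal and looks like a rim stop. I back off and check this cover's far edge.

Request:
{"name": "send_rows", "arguments": {"commands": [{"delta_pos": [0,0,10],"delta_rot": [0,0,0]},{"delta_pos": [20,0.6,13],"delta_rot": [0,0,0]},{"delta_pos": [63,1.9,13],"delta_rot": [0,0,0]},{"delta_pos": [63,1.9,11],"delta_rot": [0,0,0]},{"delta_pos": [63,1.9,11],"delta_rot": [0,0,0]}]}}

```text
time_s: 5.58
tcp_pos: [540.8, 180.0, 83.3]
eef_rot: [-2.186, -2.254, 0.003]
ft_force: [-0.2, -0.5, -0.9]
finger_gap: 0.4
```

```bash
python3 - <<'E'
from h import *
im=imaging.grab_frame("scene")
s=telemetry.get_state();print(s["tcp_pos"],s["ft_force"],s["ft_torque"])
cv2.imwrite("pics/s4.png",cv2.resize(im[110:240,190:310,::-1],None,fx=4.5,fy=4.5,interpolation=cv2.INTER_CUBIC))
E
```

```text
[540.48809357 180.02248368  83.46169183] [ 0.27012554 -0.09621433  0.01062984] [-0.042127    0.04988281  0.00729013]
```

View pics/s4.png

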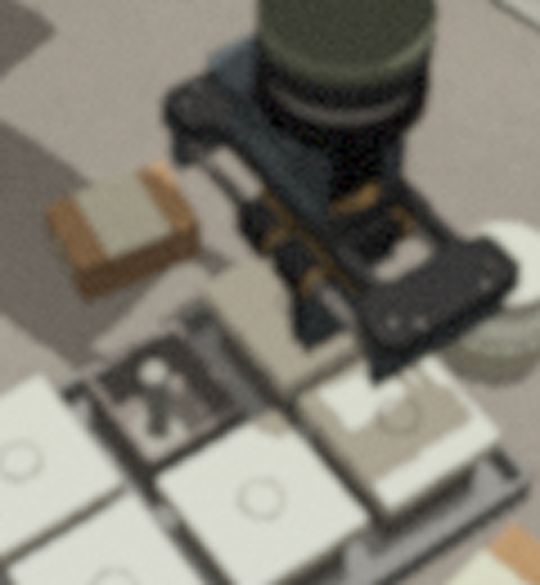

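Fingertip now above slot 3's far half, near (330,340) in the crop, with nothing disturbed. Commanded z is 84, and I step down.

Request:
{"name": "send_rows", "arguments": {"commands": [{"delta_pos": [0,0,-3],"delta_rot": [0,0,0]},{"delta_pos": [0,0,-3],"delta_rot": [0,0,0]}]}}

```text
time_s: 5.88
tcp_pos: [541.0, 180.2, 80.8]
eef_rot: [-2.186, -2.255, 0.001]
ft_force: [-0.2, 0.6, 0.0]
finger_gap: 0.3
```

Request:
{"name": "send_rows", "arguments": {"commands": [{"delta_pos": [0,0,-1.5],"delta_rot": [0,0,0]},{"delta_pos": [0,0,-1.5],"delta_rot": [0,0,0]}]}}

```text
time_s: 6.12
tcp_pos: [541.6, 180.3, 79.4]
eef_rot: [-2.187, -2.255, 0.0]
ft_force: [-0.3, 0.7, -0.4]
finger_gap: 0.3
```

Request:
{"name": "send_rows", "arguments": {"commands": [{"delta_pos": [0,0,-1.5],"delta_rot": [0,0,0]},{"delta_pos": [0,0,-1.5],"delta_rot": [0,0,0]}]}}

```text
time_s: 6.38
tcp_pos: [541.7, 180.3, 77.9]
eef_rot: [-2.187, -2.255, 0.0]
ft_force: [-0.1, 1.2, -0.1]
finger_gap: 0.4
```

Request:
{"name": "send_rows", "arguments": {"commands": [{"delta_pos": [0,0,-1],"delta_rot": [0,0,0]},{"delta_pos": [0,0,-1],"delta_rot": [0,0,0]}]}}

```text
time_s: 6.62
tcp_pos: [541.9, 180.3, 77.0]
eef_rot: [2.187, 2.255, 0.0]
ft_force: [-0.1, -0.4, 1.2]
finger_gap: 0.2
```

Request:
{"name": "send_rows", "arguments": {"commands": [{"delta_pos": [0,0,-1],"delta_rot": [0,0,0]},{"delta_pos": [0,0,-1],"delta_rot": [0,0,0]}]}}

```text
time_s: 6.88
tcp_pos: [542.0, 180.3, 76.1]
eef_rot: [2.187, 2.255, 0.001]
ft_force: [1.0, -0.6, 0.8]
finger_gap: 0.5
```

Request:
{"name": "send_rows", "arguments": {"commands": [{"delta_pos": [0,0,-1],"delta_rot": [0,0,0]},{"delta_pos": [0,0,-1],"delta_rot": [0,0,0]}]}}

```text
time_s: 7.12
tcp_pos: [542.0, 180.3, 75.1]
eef_rot: [2.187, 2.255, 0.001]
ft_force: [0.3, -0.3, 2.1]
finger_gap: 0.5
```

Request:
{"name": "send_rows", "arguments": {"commands": [{"delta_pos": [0,0,-0.7],"delta_rot": [0,0,0]},{"delta_pos": [0,0,-0.7],"delta_rot": [0,0,0]}]}}

```text
time_s: 7.38
tcp_pos: [542.1, 180.3, 75.0]
eef_rot: [2.186, 2.255, 0.001]
ft_force: [-0.1, -0.5, 6.5]
finger_gap: 0.5
```

```bash
python3 - <<'E'
from h import *
im=imaging.grab_frame("scene")
s=telemetry.get_state();print(s["tcp_pos"],s["ft_force"],s["ft_torque"])
cv2.imwrite("pics/s5.png",cv2.resize(im[110:240,190:310,::-1],None,fx=4.5,fy=4.5,interpolation=cv2.INTER_CUBIC))
E
```

```text
[542.08252467 180.33945749  74.97476057] [-0.89681998  0.66390947  5.34278454] [-0.21290528  0.09597626 -0.00971582]
```

View pics/s5.png

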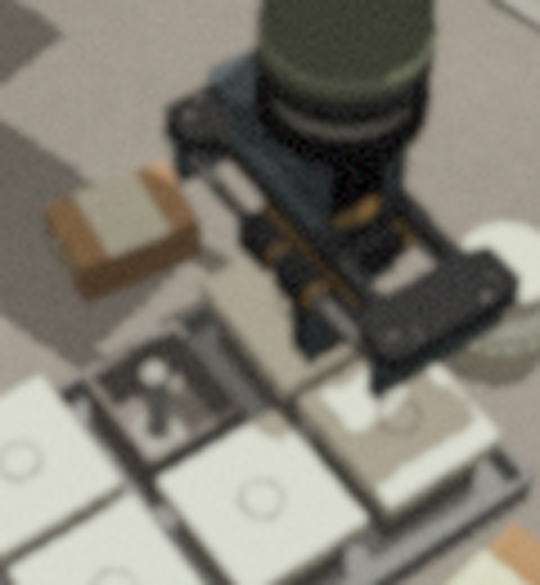

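Both edges of slot 3 dip under 1–2 N and then hit a hard stop, so this is the loose cover. The stop heights also confirm the centre in x. Now I move over its middle and press.

Request:
{"name": "send_rows", "arguments": {"commands": [{"delta_pos": [0,0,7],"delta_rot": [0,0,0]},{"delta_pos": [-14,-0.4,7],"delta_rot": [0,0,0]},{"delta_pos": [-28,-0.8,7],"delta_rot": [0,0,0]},{"delta_pos": [-28,-0.8,4],"delta_rot": [0,0,0]},{"delta_pos": [-28,-0.8,4],"delta_rot": [0,0,0]}]}}

```text
time_s: 8.05
tcp_pos: [513.5, 179.5, 78.1]
eef_rot: [-2.187, -2.256, 0.0]
ft_force: [0.7, 0.5, -0.3]
finger_gap: 0.5
```

Request:
{"name": "send_rows", "arguments": {"commands": [{"delta_pos": [0,0,-0.6],"delta_rot": [0,0,0]},{"delta_pos": [0,0,-1.2],"delta_rot": [0,0,0]},{"delta_pos": [0,0,-1.8],"delta_rot": [0,0,0]},{"delta_pos": [0,0,-2.2],"delta_rot": [0,0,0]},{"delta_pos": [0,0,-2.2],"delta_rot": [0,0,0]}]}}

```text
time_s: 8.68
tcp_pos: [514.2, 179.6, 77.7]
eef_rot: [2.187, 2.255, 0.002]
ft_force: [-3.7, -0.7, 12.7]
finger_gap: 0.4
```

Request:
{"name": "send_rows", "arguments": {"commands": [{"delta_pos": [0,0,-0.6],"delta_rot": [0,0,0]},{"delta_pos": [0,0,-1.2],"delta_rot": [0,0,0]},{"delta_pos": [0,0,-1.8],"delta_rot": [0,0,0]},{"delta_pos": [0,0,-2.4],"delta_rot": [0,0,0]},{"delta_pos": [0,0,-2.4],"delta_rot": [0,0,0]}]}}

```text
time_s: 9.3
tcp_pos: [514.2, 179.6, 75.5]
eef_rot: [2.187, 2.255, 0.002]
ft_force: [-4.7, -0.9, 13.1]
finger_gap: 0.6
```

Request:
{"name": "send_rows", "arguments": {"commands": [{"delta_pos": [0,0,-0.7],"delta_rot": [0,0,0]},{"delta_pos": [0,0,-1.4],"delta_rot": [0,0,0]},{"delta_pos": [0,0,-1.4],"delta_rot": [0,0,0]}]}}

```text
time_s: 9.68
tcp_pos: [514.2, 179.6, 74.1]
eef_rot: [2.187, 2.255, 0.002]
ft_force: [-3.5, -1.1, 12.6]
finger_gap: 0.4
```

Request:
{"name": "send_rows", "arguments": {"commands": [{"delta_pos": [0,0,-0.7],"delta_rot": [0,0,0]},{"delta_pos": [0,0,-1.2],"delta_rot": [0,0,0]},{"delta_pos": [0,0,-1.2],"delta_rot": [0,0,0]}]}}

```text
time_s: 10.05
tcp_pos: [514.3, 179.6, 73.7]
eef_rot: [2.187, 2.255, 0.002]
ft_force: [-5.7, -1.3, 18.3]
finger_gap: 0.5
```

Request:
{"name": "send_rows", "arguments": {"commands": [{"delta_pos": [0,0,-0.6],"delta_rot": [0,0,0]},{"delta_pos": [0,0,-1],"delta_rot": [0,0,0]},{"delta_pos": [0,0,-1],"delta_rot": [0,0,0]}]}}

```text
time_s: 10.42
tcp_pos: [514.2, 179.6, 73.7]
eef_rot: [2.187, 2.255, 0.003]
ft_force: [-7.3, -2.5, 24.9]
finger_gap: 0.4
```

Hard stop at 73.7 with 25 N. Now I release and recheck both edges gently.

Request:
{"name": "send_rows", "arguments": {"commands": [{"delta_pos": [0,0,4],"delta_rot": [0,0,0]},{"delta_pos": [0,0,9],"delta_rot": [0,0,0]},{"delta_pos": [-16,-0.5,9],"delta_rot": [0,0,0]},{"delta_pos": [-33,-1,9],"delta_rot": [0,0,0]},{"delta_pos": [-33,-1,5],"delta_rot": [0,0,0]},{"delta_pos": [-33,-1,5],"delta_rot": [0,0,0]}]}}

```text
time_s: 11.18
tcp_pos: [480.5, 178.5, 74.7]
eef_rot: [-2.187, -2.256, 0.0]
ft_force: [-0.4, 0.2, 0.2]
finger_gap: 0.6
```

Request:
{"name": "send_rows", "arguments": {"commands": [{"delta_pos": [0,0,-1],"delta_rot": [0,0,0]},{"delta_pos": [0,0,-1],"delta_rot": [0,0,0]}]}}

```text
time_s: 11.42
tcp_pos: [481.1, 178.5, 74.0]
eef_rot: [2.187, 2.255, 0.0]
ft_force: [-0.3, 0.2, -0.6]
finger_gap: 0.0
```

Request:
{"name": "send_rows", "arguments": {"commands": [{"delta_pos": [0,0,-0.8],"delta_rot": [0,0,0]},{"delta_pos": [0,0,-0.8],"delta_rot": [0,0,0]}]}}

```text
time_s: 11.68
tcp_pos: [481.1, 178.5, 73.8]
eef_rot: [2.187, 2.255, 0.001]
ft_force: [-1.8, -0.6, 4.4]
finger_gap: 0.3
```

Request:
{"name": "send_rows", "arguments": {"commands": [{"delta_pos": [0,0,4],"delta_rot": [0,0,0]},{"delta_pos": [0,0,6],"delta_rot": [0,0,0]},{"delta_pos": [30,0.9,6],"delta_rot": [0,0,0]},{"delta_pos": [61,1.8,6],"delta_rot": [0,0,0]},{"delta_pos": [61,1.8,2],"delta_rot": [0,0,0]},{"delta_pos": [61,1.8,2],"delta_rot": [0,0,0]}]}}

```text
time_s: 12.42
tcp_pos: [540.2, 179.9, 74.4]
eef_rot: [-2.186, -2.254, 0.004]
ft_force: [-1.0, -0.2, -0.1]
finger_gap: 0.6
```

Request:
{"name": "send_rows", "arguments": {"commands": [{"delta_pos": [0,0,-1],"delta_rot": [0,0,0]},{"delta_pos": [0,0,-1],"delta_rot": [0,0,0]}]}}

```text
time_s: 12.68
tcp_pos: [541.0, 180.3, 74.3]
eef_rot: [-2.186, -2.256, 0.001]
ft_force: [-0.3, 0.7, 0.1]
finger_gap: 0.4
```

Request:
{"name": "send_rows", "arguments": {"commands": [{"delta_pos": [0,0,-1],"delta_rot": [0,0,0]},{"delta_pos": [0,0,-1],"delta_rot": [0,0,0]}]}}

```text
time_s: 12.92
tcp_pos: [541.5, 180.4, 73.8]
eef_rot: [-2.187, -2.255, -0.0]
ft_force: [-2.1, 0.7, 4.1]
finger_gap: 0.6
```

Both edges now sit at the same height (73.8) and don't give. I retreat upward and take a last look.

Request:
{"name": "send_rows", "arguments": {"commands": [{"delta_pos": [0,0,20],"delta_rot": [0,0,0]},{"delta_pos": [0,0,60],"delta_rot": [0,0,0]},{"delta_pos": [-30,30,100],"delta_rot": [0,0,0]},{"delta_pos": [-70,70,130],"delta_rot": [0,0,0]},{"delta_pos": [-110,110,150],"delta_rot": [0,0,0]},{"delta_pos": [-150,160,150],"delta_rot": [0,0,0]},{"delta_pos": [-190,210,150],"delta_rot": [0,0,0]},{"delta_pos": [-220,260,150],"delta_rot": [0,0,0]},{"delta_pos": [-220,260,150],"delta_rot": [0,0,0]},{"delta_pos": [-220,260,150],"delta_rot": [0,0,0]}]}}

```text
time_s: 14.18
tcp_pos: [321.8, 439.9, 222.9]
eef_rot: [2.186, 2.256, -0.001]
ft_force: [-0.2, -0.2, -0.6]
finger_gap: 0.7
```

```bash
python3 - <<'E'
from h import *
a=shot("scene","pics/s6.png")
s=telemetry.get_state();print(s["time_s"],s["tcp_pos"],s["ft_force"])
E
```

```text
14.225 [322.21204353 439.41918526 223.0598196 ] [ 0.93001264 -0.03523691 -0.29604228]
```

View pics/s6.png

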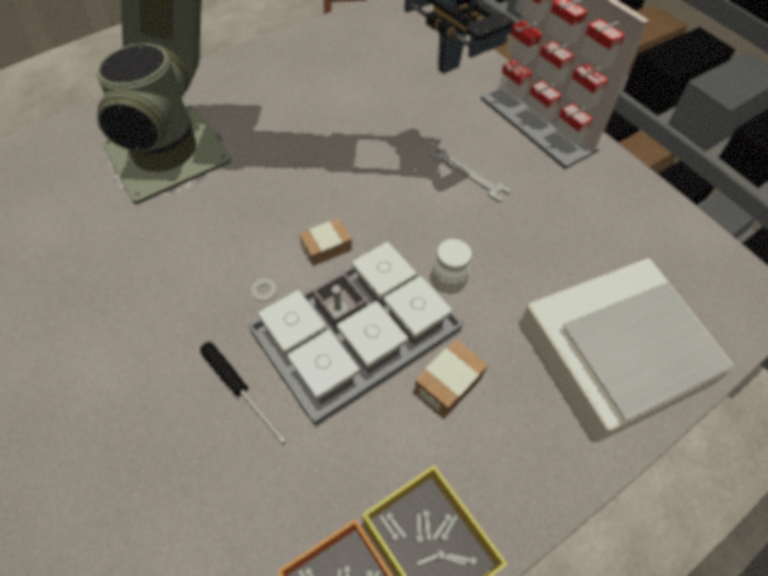

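Everything stands where it was: carton at (326,240), jar at (453,258), washer at (264,289), bolt at (340,297). The slot 3 cover at (384,266) looks level, and the arm is clear.

```bash
python3 -c "
from rig import r
print(r.sign_off())"
```

```text
the job is handed in; nothing more can be done
None
```

The loose cover was the one on slot 3 (near row, +y end). It is now pushed fully home, and I handed the job in at about 14 s.

- **Finding it:** I started with slot 3. Its near edge went down to a stiff stop, where force jumped by about 7 N in 0.2 mm. Its far edge dipped about 2 mm at 1–2 N and then also hit a stiff stop. Because it clearly rocked, I did not touch the other four covers.
- **Seating it:** I pressed its middle. It sank about 4 mm at a measured 13 N or so, slightly under the stated 14 N, then stopped hard at 25 N.
- **Rechecking:** Both edges, pressed gently to about 4 N, met at the same height (TCP z 73.8 mm) and no longer dipped.
- **Surroundings:** The last picture shows everything standing around unmoved and the arm clear.

One measurement disagreed: the two cameras put the tray about 6 mm apart in x. I used the average, and the heights of the two edge stops fitted that centre.

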